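Refit the clamp handle on the inclined board fixture

TASK

The clamping fixture with the sloping plate has lost its handle. Slide the wide spacer ring over the square spindle until it lies flat on the plate, then fit the T-handle with the square hub onto the spindle, square to square, and push it fully home against the spacer. Let go of both and leave the other things on the bench where they are.

Things in the scene. Friction and masses are not known exactly. Their poses are not given: they have to be found in the camera images.
- fixture: Fixed clamping fixture. Origin under the centre of its 230 x 200 mm foot, front to its own -x. A flat grey plate, 250 mm up the slope and 200 mm wide, rises at 30 deg from its low front edge (35 mm above the bench) to its back edge (160 mm). The spindle stands on its centre line, 95 mm up from the front edge. The plate is clear for 75 mm around it; further up is a round nest, 12 mm high
- spindle_foot (a point): Centre of the square steel spindle where it leaves the plate's top face. z points out along the spindle, square to the plate, leaning 30 deg from vertical towards the fixture's front. x, y are parallel to its flat sides. 16 x 16 mm (22.6 over corners), 34 mm long, last 5 mm tapering to 12 x 12 mm. It turns stiffly (0.8 N m); at the start up to 0.7 rad from square to the plate
- spindle_tip (a point): Centre of the spindle's free end, 34 mm out along z from spindle_foot; same axes
- spacer: Spacer ring of bare aluminium, lying flat on the bench: 42 mm outside, 27.5 mm bore, 12 mm high, about 45 g. Origin at the centre of its underside, z up its axis; both faces are alike. Seated, it lies flat on the plate around the spindle
- handle: T-handle, standing on its hub: aluminium block 40 x 40 x 30 mm high, on top a black bar 80 long, 20 wide, 30 high; about 160 g. Origin: centre of the hub's underside, z up, x along the bar. Square bore 18.4 mm wide, 26 deep, in the underside, mouth chamfered 2 mm, sides parallel to x and y. Fits in any quarter turn. Home: underside rests on the spacer, 12 mm off the plate
- bush: Not needed, leave alone: narrow bare aluminium bush, 30 mm outside, 16 mm bore (too narrow for the spindle), 18 mm high. Origin under its centre
- round_knob: Not needed, leave alone: round black knob, 54 mm across and 42 mm high, standing on a narrower round aluminium foot. Origin under its centre
- bottle: Not needed, leave alone: square white dispenser bottle with steel top, 55 x 55 mm, 116 mm high. Origin under its centre
- driver: Not needed, leave alone: screwdriver lying on the bench, about 180 mm long along its x
- module: Not needed, leave alone: black round module with a green circuit board on top, 80 mm across, 25 mm high. Origin under its centre
Mind the look-alikes: they are no part of the job. What is shaped like the spacer but brown or orange is not meant.

How it is judged:
On the way:
1. the spacer ring lies flat on the plate around the spindle, let go, with the handle not yet on (z of spacer in the frame of spindle_foot between -0.003 and 0.004 m and x of spacer in the frame of spindle_foot between -0.006 and 0.006 m and y of spacer in the frame of spindle_foot between -0.006 and 0.006 m and angle between the z axis of spacer and the z axis of spindle_foot, either way round below 0.15 rad and linear speed of spacer below 0.02 m/s and contact force between the fingers and spacer below 0.1 N and distance between handle and spindle_foot above 0.06 m), for 0.2 s.
At the end, for the whole second after the job is handed in: Spacer on the plate around the spindle (underside within 4 mm of the plate, centre within 6 mm of the axis, flat to 0.15 rad); handle home over it (hub underside 9 to 16 mm off the plate, within 5 mm of the axis, straight to 0.12 rad); both at rest (z of spacer in the frame of spindle_foot between -0.003 and 0.004 m and x of spacer in the frame of spindle_foot between -0.006 and 0.006 m and y of spacer in the frame of spindle_foot between -0.006 and 0.006 m and angle between the z axis of spacer and the z axis of spindle_foot, either way round below 0.15 rad and z of handle in the frame of spindle_foot between 0.009 and 0.016 m and x of handle in the frame of spindle_foot between -0.005 and 0.005 m and y of handle in the frame of spindle_foot between -0.005 and 0.005 m and angle between the z axis of handle and the z axis of spindle_foot, either way round below 0.12 rad and linear speed of each of spacer, handle below 0.02 m/s); the robot touches nothing.
It fails at once if the narrow bush is moved by more than 30 mm (distance of bush from where it was at the start of the episode above 0.03 m).
It fails at once if the round knob is moved by more than 30 mm (distance of round_knob from where it was at the start of the episode above 0.03 m).
It fails at once if the bottle is moved by more than 30 mm (distance of bottle from where it was at the start of the episode above 0.03 m).
It fails at once if the screwdriver is moved by more than 30 mm (distance of driver from where it was at the start of the episode above 0.03 m).
It fails at once if the round module is moved by more than 30 mm (distance of module from where it was at the start of the episode above 0.03 m).
It also fails if it takes over 66 s, if anything falls off the work surface, if the arm or the gripper's body presses on something with over 40 N, if the wrist force passes 120 N, or if a joint passes its speed limit or range.

ROBOT

A 7-joint arm with a two-finger parallel gripper is mounted at the origin on the work surface. World frame = base frame: x ahead of the robot, y to its left, z up, the work surface at z = 0. Lengths are in m, angles in rad, forces in N, time in s.
With the tool pointing down it reaches from about 0.425 to 0.875 m from the base axis. Payload 4.7 kg.
Tool frame: the origin (TCP) lies midway between the tips of the shut fingers; the grasp point (between the pads) lies 19 mm behind it; z points along the fingers, y is the line along which they close (so a half turn about z gives the same grasp; the last joint's range is limited). The gripper opens to 87 mm and grips with 3 to 60 N. Pads are 19 mm wide; open, the fingers measure 117 mm over their backs; the gripper's body (75 mm by 190 mm) begins 51 mm behind the grasp point.
Start: joints at [1.255, 0.321, -0.07, 1.45, 0.023, 1.371, -0.057], TCP at [0.21, -0.615, 0.223] pointing down, gripper open.
Joint ranges: [-2.86, 2.86], [-0.3, 2.09], [-1.38, 1.24], [0.06, 2.45], [-1.56, 4.7], [0.09, 2.05], [-2.69, 2.69]. Speed limits (rad/s): [2.57, 2.57, 3.14, 3.14, 3.14, 3.14, 3.14].

INTERFACE

Orientations are given as a rotation vector (axis times angle).
In Python, from bench import ctrl gives the robot as it stands. The module is installed in compiled form; this text tells all that it offers.
- The arm moves only by the tool carry_out, never from a script. Its argument "steps" is a list of rows, each a list of 7 numbers: the turn, a rotation vector about the world's x, y, z in degrees, then the shift along the world's x, y, z in cm, then the opening, from 0 (shut) to 1 (fully open). A call has 1 to 12 rows; each row is the pose to reach, as a shift and turn from the pose commanded when the call began; what a row does not reach only later rows make up. A row lasts 1/10 s, in which the tool goes at most 50 mm and 8.59 degrees, less where a joint would pass 70% of its speed; a pose out of reach is approached as far as the arm can. A call with a gripper value outside its range is refused whole. The fingers move at their own pace and stop on an object; "squeeze" is the grip in N (left out, the last holds). Time passes only in rows, so rows that repeat a pose let the fingers close. It gives the time, the measured TCP pose, the force, the opening and the grip force at its end, in the units of the state.
- ctrl.get_state(): the state, without advancing time (a new reading comes with each control period).
- ctrl.get_image(name): name is "scene" or "side" or "wrist"; returns a dict with "pixels" (420x560x3 uint8, red, green, blue), "camera_matrix" (3x3 intrinsics, pixels), "k1" (the pictures are not rectified: a ray, as slopes to the right and down, at radius r is drawn at 1 + k1 r^2 times it, then the intrinsics apply), "cam_to_world" (4x4, takes a point from camera to world coordinates); the wrist camera has in their place "T_tool_cam" (4x4, takes a point from camera to tool coordinates, whose origin is the TCP and whose axes are the flange's). Camera axes: x right, y down, z forward; pixel columns grow to the right and rows downward; lengths in m; the calibration is good to about 2 mm. A picture is of the moment at which its call begins: read the wrist's pose just before it. There is no depth.
- ctrl.close_job(): hands the job in; it is judged then, once.
The state is a dict: "time": time; "joint_positions": joint angles; "qd": joint speeds; "joint_torque": joint torques, N m; "position": TCP position; "tool_rot": TCP orientation; "ft_force": force on the tool from outside, world axes, zero at the start; "torque": the same for the moment, N m; "grip_width": opening from 0.0 (shut) to 1.0 (fully open); "grip_force": force on a finger pad.
Only numpy, scipy, OpenCV 4.12 (cv2) and the standard library are available. Lean on these libraries where they do the work, as an engineer would, in place of code of your own. Each camera call takes 0.05 s, during which the arm holds its last target. There are 200 camera calls.

## Working session

There is one attempt and no reset: what is moved stays moved. The work goes in short steps, Python scripts to look and compute and a tool call to move; the robot and the scene stay as the last step left them, time stands still between calls to the robot, and variables do not carry over. Pictures are saved under pics/ and viewed, at most 10 in all, crops included, and the job is handed in when it is done.

Besides the shell and the picture viewer there is one more tool, called after "Call:" by a JSON object that holds its "op" and its "data", one argument or row to a line. carry_out: Moves the arm, as the interface text tells. Its arguments: {"type":"object","properties":{"steps":{"type":"array","items":{"type":"array","items":{"type":"number"}}},"squeeze":{"type":"number"}},"required":["steps"]}

```bash
mkdir -p pics; cat > h.py <<'E'
import numpy as np, cv2, pickle
from scipy.spatial.transform import Rotation as R
def grab(name):
    from bench import ctrl
    s=ctrl.get_state(); im=ctrl.get_image(name)
    if name=="wrist":
        T=np.eye(4);T[:3,:3]=R.from_rotvec(s["tool_rot"]).as_matrix();T[:3,3]=s["position"]
        im["cam_to_world"]=T@np.array(im["T_tool_cam"])
    return im,s
def ray(im,u,v):
    K=np.array(im["camera_matrix"]);k=float(im["k1"])
    p=cv2.undistortPoints(np.array([[[u,v]]],float),K,np.array([k,0,0,0,0.]))[0,0] 
    T=np.array(im["cam_to_world"]);d=T[:3,:3]@np.array([p[0],p[1],1]);return T[:3,3],d/np.linalg.norm(d)
def onz(im,u,v,z):
    o,d=ray(im,u,v);return o+d*(z-o[2])/d[2]
def onplane(im,u,v,p,n):
    o,d=ray(im,u,v);return o+d*np.dot(n,np.array(p)-o)/np.dot(n,d)
def tri(a,b):
    A=np.zeros((3,3));y=np.zeros(3)
    for o,d in (a,b):
        P=np.eye(3)-np.outer(d,d);A+=P;y+=P@o
    return np.linalg.solve(A,y)
def proj(im,P):
    T=np.linalg.inv(np.array(im["cam_to_world"]));P=np.atleast_2d(P)
    return cv2.projectPoints(P.astype(float),cv2.Rodrigues(T[:3,:3])[0],T[:3,3],np.array(im["camera_matrix"]),np.array([float(im["k1"]),0,0,0,0]))[0][:,0]
def save(n,im): cv2.imwrite(f"pics/{n}.png",im["pixels"][:,:,::-1]); pickle.dump(im,open(f"pics/{n}.pkl","wb"))
def load(n): return pickle.load(open(f"pics/{n}.pkl","rb"))
E
python3 - <<'E'
from h import *
for n in("scene","side"):
    im,s=grab(n);save(n,im);print(n,im["k1"],np.round(im["camera_matrix"],1).tolist(),np.round(im["cam_to_world"],3).tolist())
print(s)
E
```

```text
scene -0.15655699557467145 [[454.4, 0.0, 280.0], [0.0, 454.4, 215.1], [0.0, 0.0, 1.0]] [[0.797, 0.318, -0.514, 1.16], [0.604, -0.447, 0.66, -0.761], [-0.02, -0.836, -0.548, 0.71], [0.0, 0.0, 0.0, 1.0]]
side -0.020358196898822328 [[451.2, 0.0, 280.0], [0.0, 451.2, 210.9], [0.0, 0.0, 1.0]] [[0.971, -0.129, 0.203, 0.339], [-0.241, -0.541, 0.806, -0.951], [0.006, -0.831, -0.556, 0.711], [0.0, 0.0, 0.0, 1.0]]
{'time': 0.05, 'joint_positions': array([ 1.25513821,  0.32179172, -0.07008251,  1.45162856,  0.02263107,
        1.37080772, -0.05691465]), 'qd': array([ 0.00064831,  0.00221123,  0.00032727, -0.00093726, -0.00084287,
       -0.0017933 , -0.00220325]), 'joint_torque': array([-1.98067987e-04, -4.92993021e+01, -4.06140815e-01, -3.13703942e+01,
       -6.41765166e-02,  3.97769921e-02,  9.01878252e-05]), 'position': array([ 0.21024687, -0.61449212,  0.22150514]), 'tool_rot': array([-3.09720839e+00, -5.15373376e-01,  6.73812555e-04]), 'ft_force': array([-0.42962396, -0.10797388,  0.06422598]), 'torque': array([-0.02660079, -0.01705563,  0.04119529]), 'grip_force': 0.0, 'grip_width': 1.0026632404060651}
```

View pics/scene.png

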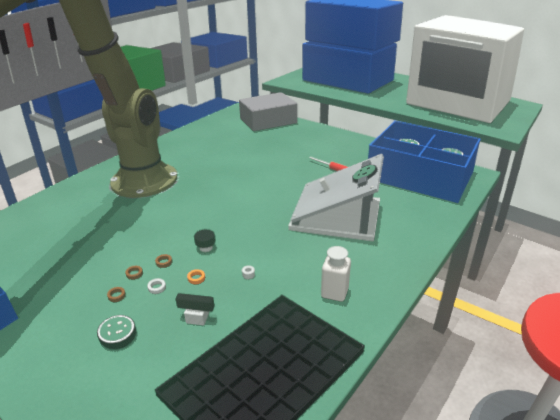

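View pics/side.png

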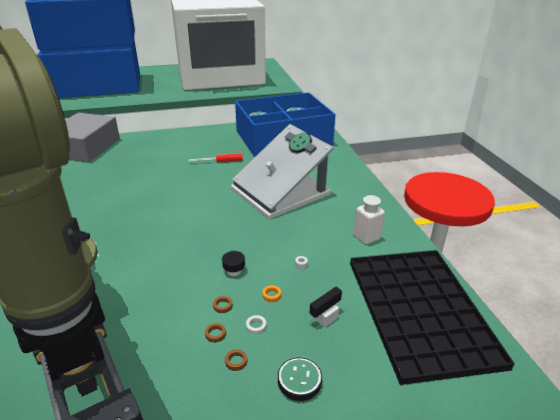

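The silver or ring-like things are: a wide grey ring at scene (157,286) / side (256,324), a small thick bush at scene (249,272) / side (301,262), an orange ring at scene (196,276), and three brown rings. The wide bare-aluminium ring fits the spacer. The handle is the black bar on a hub at scene (196,307) / side (326,305), and the spindle is at scene (323,185) / side (270,168). I'll confirm with one enlarged crop.

```bash
python3 - <<'E'
from h import *
a=load("scene");b=load("side")
def crop(im,x,y,w,h,f): return cv2.resize(im["pixels"][y:y+h,x:x+w,::-1],None,fx=f,fy=f,interpolation=cv2.INTER_CUBIC)
A=crop(a,130,240,134,100,3);A=A[:300,:400];B=crop(b,210,240,134,100,3)[:300,:400]
C=crop(a,285,150,100,75,4)[:300,:400];D=crop(b,225,125,100,75,4)[:300,:400]
cv2.imwrite("pics/c1.png",np.vstack([np.hstack([A[:, :400],B[:, :400]]),np.hstack([C,D])]))
for n,p,q in(("spacer",(157,286),(256,324)),("bush",(249,272),(301,262)),("orange",(196,276),(272,293)),("handlebar",(195,302),(326,302)),("spindle",(323,185),(270,168)),("knob",(205,240),(234,263))):
    print(n,np.round(tri(ray(a,*p),ray(b,*q)),3))
# spacer by mask
for n,im,c in(("a",a,(157,286)),("b",b,(256,324)),("bush a",a,(249,272)),("bush b",b,(301,262))):
    px=im["pixels"];hsv=cv2.cvtColor(px,cv2.COLOR_RGB2HSV);m=((hsv[...,1]<60)&(hsv[...,2]>110)).astype(np.uint8)
    k,l,st,ce=cv2.connectedComponentsWithStats(m)
    i=min(range(1,k),key=lambda i:np.hypot(*(ce[i]-c))+ (1e3 if st[i,4]<20 else 0));print(n,st[i],np.round(ce[i],1))
    s=st[i]; u,v=s[0]+s[2]/2,s[1]+s[3]/2
    print(np.round(onz(im,u,v,.008),4), np.round(onz(im,s[0]+s[2],v,.008)-onz(im,s[0],v,.008),4))
E
```

```text
spacer [ 0.448 -0.32   0.006]
bush [ 0.591 -0.156  0.008]
orange [ 0.5   -0.242  0.009]
handlebar [ 0.593 -0.33   0.045]
spindle [0.589 0.166 0.095]
knob [ 0.432 -0.142  0.025]
a [147 278  19  16 225] [156.2 285.4]
[ 0.4494 -0.3221  0.008 ] [0.0362 0.0274 0.    ]
b [245 315  22  19 269] [255.8 324. ]
[ 0.4474 -0.3238  0.008 ] [ 0.0436 -0.0105 -0.    ]
bush a [241 265  14  15 164] [247.9 271.7]
[ 0.59   -0.1582  0.008 ] [0.027  0.0197 0.    ]
bush b [295 256  13  13 148] [301.  261.9]
[ 0.5918 -0.1588  0.008 ] [ 0.0303 -0.0073  0.    ]
```

View pics/c1.png

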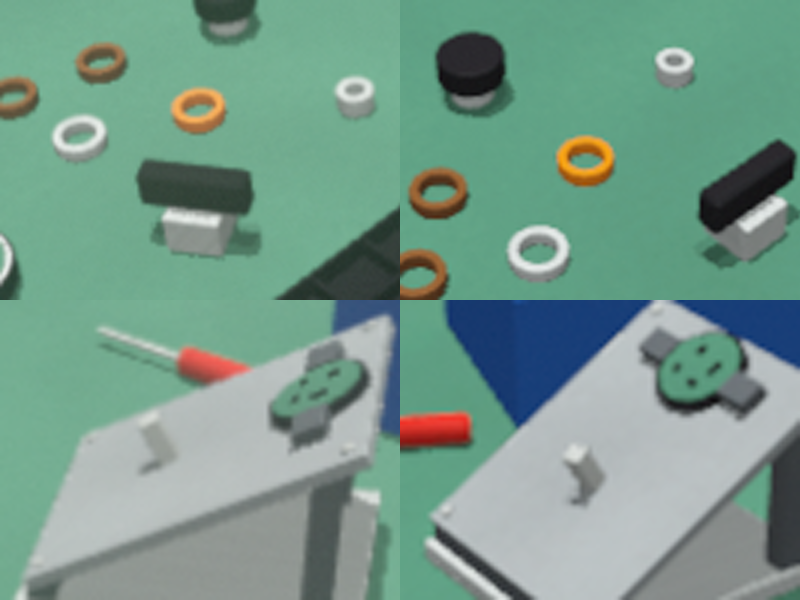

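The crop confirms it: the wide silver ring is the spacer (measured about 43 mm across), and the taller narrow one is the bush (about 30 mm). Next I move above the spacer.

Call:
{"op": "carry_out", "data": {
  "steps": [
    [0, 0, 0, 23.8, 29.2, -3, 0.65],
    [0, 0, 0, 23.8, 29.2, -3, 0.65],
    [0, 0, 0, 23.8, 29.2, -3, 0.65],
    [0, 0, 0, 23.8, 29.2, -3, 0.65],
    [0, 0, 0, 23.8, 29.2, -3, 0.65],
    [0, 0, 0, 23.8, 29.2, -3, 0.65],
    [0, 0, 0, 23.8, 29.2, -3, 0.65],
    [0, 0, 0, 23.8, 29.2, -3, 0.65],
    [0, 0, 0, 23.8, 29.2, -3, 0.65],
    [0, 0, 0, 23.8, 29.2, -3, 0.65],
    [0, 0, 0, 23.8, 29.2, -3, 0.65]
  ]
}}

```text
time: 1.2
position: [0.4473, -0.3245, 0.1924]
tool_rot: [3.099, 0.512, -0.002]
ft_force: [0.2, 0.1, 0.1]
grip_width: 0.649
grip_force: 0.0
```

```bash
python3 - <<'E'
from h import *
w,s=grab("wrist");save("w1",w);print(s["position"],s["tool_rot"],s["joint_positions"],np.round(w["T_tool_cam"],3).tolist())
hsv=cv2.cvtColor(w["pixels"],cv2.COLOR_RGB2HSV);m=((hsv[...,1]<60)&(hsv[...,2]>110)).astype(np.uint8)
k,l,st,ce=cv2.connectedComponentsWithStats(m)
for i in range(1,k):
    if st[i,4]>150:
        x,y,ww,h,_=st[i];print(st[i],np.round(onz(w,x+ww/2,y+h/2,.006),4))
a=load("scene");b=load("side")
for n,p,q in(("FL",(306.3,184.3),(233.2,179.5)),("tip",(323,180),(269.3,163)),("foot",(325.8,190),(272.5,173)),("BL",(382.5,154.5),(289,125.5))):
    print(n,np.round(tri(ray(a,*p),ray(b,*q)),3))
print(np.round(proj(w,[[.448,-.323,.012]])))
E
```

```text
[ 0.44726184 -0.32454507  0.19236143] [ 3.09923285e+00  5.11792821e-01 -1.54367381e-03] [ 0.86622857  0.14799565 -0.31490028  1.7283036   0.04876758  1.2732926
 -0.70325704] [[-0.0, -0.968, -0.252, 0.069], [1.0, 0.0, -0.001, -0.001], [0.001, -0.252, 0.968, -0.162], [0.0, 0.0, 0.0, 1.0]]
[ 314    0   24   60 1049] [ 0.5899 -0.3165  0.006 ]
[341   0  16  57 549] [ 0.5977 -0.3349  0.006 ]
[361   0  12  50 332] [ 0.6055 -0.3486  0.006 ]
[ 410  147   82   83 1358] [ 0.4977 -0.4784  0.006 ]
[ 255  161   45   46 1059] [ 0.4482 -0.3201  0.006 ]
[ 230  280  197   27 2950] [ 0.3575 -0.4057  0.006 ]
FL [0.49  0.232 0.034]
tip [0.588 0.168 0.11 ]
foot [0.597 0.169 0.078]
BL [0.686 0.323 0.152]
[[280. 186.]]
```

View pics/w1.png

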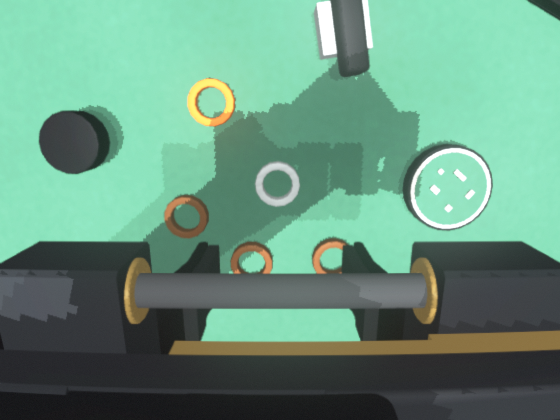

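The wrist view shows the spacer at (277,184) between the fingers, at world (0.448, -0.3215), with the brown rings clear of the fingers. Descending and gripping.

Call:
{"op": "carry_out", "data": {
  "steps": [
    [0, 0, 0, 0.1, 0.28, -5, 0.65],
    [0, 0, 0, 0.1, 0.28, -10, 0.65],
    [0, 0, 0, 0.1, 0.28, -15, 0.65],
    [0, 0, 0, 0.1, 0.28, -18, 0.65],
    [0, 0, 0, 0.1, 0.28, -18.9, 0.65],
    [0, 0, 0, 0.1, 0.28, -18.9, 0.65],
    [0, 0, 0, 0.1, 0.28, -18.9, 0.65]
  ],
  "squeeze": 15
}}

```text
time: 1.95
position: [0.4499, -0.3218, 0.0047]
tool_rot: [3.098, 0.513, 0.002]
ft_force: [0.9, 0.0, 0.3]
grip_width: 0.646
grip_force: 0.0
```

Call:
{"op": "carry_out", "data": {
  "steps": [
    [0, 0, 0, 0, 0, 0, 0.4],
    [0, 0, 0, 0, 0, 0, 0.4],
    [0, 0, 0, 0, 0, 0, 0.3],
    [0, 0, 0, 0, 0, 0, 0.3],
    [0, 0, 0, 0, 0, 0, 0.3],
    [0, 0, 0, 0, 0, 0, 0.3],
    [0, 0, 0, 0, 0, 0, 0.3],
    [0, 0, 0, 0, 0, 0, 0.3]
  ]
}}

```text
time: 2.75
position: [0.4499, -0.3207, 0.0043]
tool_rot: [3.098, 0.516, 0.001]
ft_force: [-0.6, 0.8, 5.2]
grip_width: 0.466
grip_force: 15.0
```

Call:
{"op": "carry_out", "data": {
  "steps": [
    [0, 0, 0, 0, 0, 3, 0.3],
    [0, 0, 0, 0, 0, 8, 0.3],
    [0, 0, 0, 0, 0, 13, 0.3],
    [0, 0, 0, 0, 0, 18, 0.3],
    [0, 0, 0, 1, 5, 18, 0.3],
    [0, 0, 0, 2, 10, 18, 0.3],
    [0, 0, 0, 3, 15, 18, 0.3],
    [0, 0, 0, 4, 20, 18, 0.3],
    [0, 0, 0, 5, 25, 18, 0.3],
    [0, 0, 0, 6, 30, 18, 0.3],
    [0, 0, 0, 6, 30, 18, 0.3]
  ]
}}

```text
time: 3.85
position: [0.5097, -0.0117, 0.1836]
tool_rot: [-3.093, -0.533, -0.002]
ft_force: [-0.2, 0.4, -0.4]
grip_width: 0.465
grip_force: 15.0
```

Call:
{"op": "carry_out", "data": {
  "steps": [
    [3, -7, 0, 1, 4, 0, 0.3],
    [6, -13, 0, 2, 8, 0, 0.3],
    [9, -20, 0, 3, 12, 0, 0.3],
    [12.7, -27.2, 0, 3.6, 16.6, 0, 0.3],
    [12.7, -27.2, 0, 3.6, 16.6, 0, 0.3],
    [12.7, -27.2, 0, 3.6, 16.6, 0, 0.3],
    [12.7, -27.2, 0, 3.6, 16.6, 0, 0.3],
    [12.7, -27.2, 0, 3.6, 16.6, 0, 0.3]
  ]
}}

```text
time: 4.65
position: [0.5465, 0.1449, 0.1843]
tool_rot: [-2.868, -0.475, -0.752]
ft_force: [0.1, 0.1, -0.0]
grip_width: 0.47
grip_force: 15.0
```

```bash
python3 - <<'E'
from h import *
w,s=grab("wrist");save("w2",w);print(s["position"],s["tool_rot"],s["joint_positions"],s["grip_width"])
E
```

```text
[0.54653614 0.14487729 0.18425776] [-2.86775203 -0.47494943 -0.75177219] [ 0.4753554  -0.20055267 -0.64194704  2.14788777 -0.39435974  0.6747069
 -1.1809109 ] 0.47024886167814206
```

View pics/w2.png

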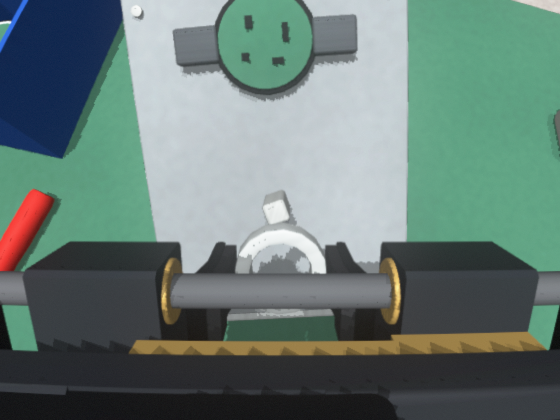

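The wrist view shows the spindle at about (276,205), partly hidden by the held ring, with the plate edges and the nest visible above it. I'll back off a little to see the whole spindle.

Call:
{"op": "carry_out", "data": {
  "steps": [
    [-4.2, 9, 0, -3, -1.3, 1, 0.3],
    [-4.2, 9, 0, -3, -1.3, 1, 0.3],
    [-4.2, 9, 0, -3, -1.3, 1, 0.3],
    [-4.2, 9, 0, -3, -1.3, 1, 0.3],
    [-4.2, 9, 0, -3, -1.3, 1, 0.3]
  ]
}}

```text
time: 5.2
position: [0.5151, 0.1326, 0.1926]
tool_rot: [-2.963, -0.492, -0.511]
ft_force: [-0.2, -0.0, -0.1]
grip_width: 0.467
grip_force: 15.0
```

```bash
python3 - <<'E'
from h import *
w,s=grab("wrist");save("w3",w);print(s["position"],s["tool_rot"],s["joint_positions"],s["grip_width"])
p=w["pixels"][:,:,::-1]
c=cv2.resize(p[110:250,200:360],(800,600),interpolation=cv2.INTER_CUBIC)
c=cv2.resize(p[120:240,200:360],(800,600),interpolation=cv2.INTER_CUBIC);c[:210,:280]=cv2.resize(p,(280,210));cv2.imwrite("pics/w3c.png",c)
E
```

```text
[0.51514865 0.13257632 0.1926297 ] [-2.96336903 -0.49223281 -0.51145301] [ 0.51123056 -0.17961626 -0.68906827  2.05415086 -0.25485741  0.89868254
 -1.30476493] 0.4674533628863435
```

View pics/w3c.png

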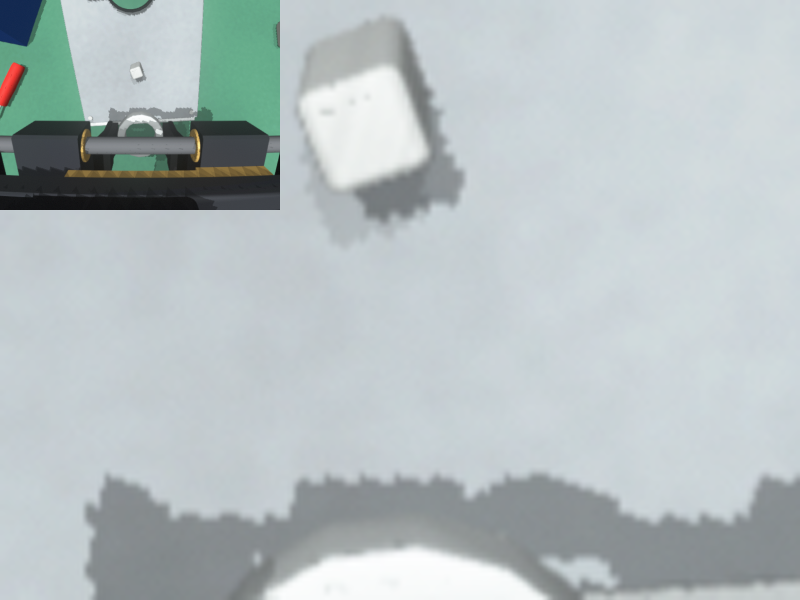

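The crop shows the spindle's bright end face, about 20 px wide, centred near wrist pixel (273.6,145.4) and turned roughly 20° in the image. Next I fit the fixture pose from the plate edges and the tip rays.

```bash
cat > fix.py <<'E'
from h import *
from scipy.optimize import least_squares
w=load("w3");a=load("scene");b=load("side")
hsv=cv2.cvtColor(w["pixels"],cv2.COLOR_RGB2HSV);m=(hsv[...,1]<55)&(hsv[...,2]>90)
L,Rr=[],[]
for v in range(40,200,8):
    row=m[v]; u=270 if v<100 or v>160 else 320
    l=u
    while row[l-3:l].any(): l-=1
    r=u
    while row[r+1:r+4].any(): r+=1
    L.append((l,v));Rr.append((r,v))
print(L[::5],Rr[::5])
s30,c30=.5,np.sqrt(.75)
def frame(p):
    x=np.array([np.cos(p[2]),np.sin(p[2]),0]);y=np.array([-x[1],x[0],0]);z=np.array([0,0,1.])
    n=-s30*x+c30*z;up=c30*x+s30*z
    F=np.array([p[0],p[1],.035])  # centre of front edge
    return x,y,n,up,F
tips=[(w,(273.6,145.4),1),(a,(323,180),.3),(b,(269.3,163),.3)]
cor=[(a,(306.3,184.3),0,1),(b,(233.2,179.5),0,1),(a,(382.5,154.5),.25,1),(b,(289,125.5),.25,1)]
def res(p):
    x,y,n,up,F=frame(p);r=[]
    for pts,sg in((L,1),(Rr,-1)):
        for q in pts: r.append(.3*((onplane(w,*q,F,n)-F)@y-sg*.1))
    def rd(im,q,P):
        o,d=ray(im,*q);e=P-o;return e-d*(e@d)
    for im,q,k in tips: r+=list(k*rd(im,q,F+.095*up+.034*n)*2)
    for im,q,t,sg in cor: r+=list(.3*rd(im,q,F+t*up+sg*.1*y))
    return np.array(r)
s=least_squares(res,[.53,.14,np.radians(25)],loss="soft_l1",f_scale=.003);p=s.x
x,y,n,up,F=frame(p);foot=F+.095*up;tip=foot+.034*n
if __name__=="__main__":
    print(p[:2],np.degrees(p[2]),"foot",foot,"tip",tip,"n",n);print(np.round(s.fun*1e3,1))
    print(proj(w,[tip]),proj(a,[tip]),proj(b,[tip]))
    c=[np.array(q)/5+[200,120] for q in((300,97),(400,65),(430,155),(342,190))]
    P=[onplane(w,*q,tip,n)-tip for q in c];Q=np.array([[v@up*1e3,v@y*1e3] for v in P]);print(Q.round(1))
    for i in range(4): e=Q[(i+1)%4]-Q[i];print(np.hypot(*e).round(1),(np.degrees(np.arctan2(e[1],e[0]))%90).round(1))
    T=np.array(w["cam_to_world"]) 
    from bench import ctrl
    st=ctrl.get_state();Rt=R.from_rotvec(st["tool_rot"]);print("tool axes",Rt.as_matrix().round(3).tolist())
    # desired: z=-n, tool x along up (rotated 0)
    Rd=np.column_stack([up,-y,-n]);tcp=foot+.045*n
    print("turn deg",np.degrees((R.from_matrix(Rd)*Rt.inv()).as_rotvec()),"shift cm to 45mm over foot",(tcp-st["position"])*100)
E
python3 fix.py
```

```text
[(128, 40), (136, 80), (144, 120), (153, 160)] [(405, 40), (403, 80), (401, 120), (398, 160)]
[0.52610315 0.14161291] 22.87294339531311 foot [0.60190641 0.17359128 0.0825    ] tip [0.58624313 0.16698357 0.11194486] n [-0.46068453 -0.19434445  0.8660254 ]
[-0.2 -0.3 -0.3 -0.2 -0.3 -0.1 -0.2 -0.1 -0.1 -0.2 -0.1 -0.1 -0.2 -0.
 -0.1 -0.2  0.  -0.1 -0.1  0.1  0.3  0.4  0.4  0.3  0.4  0.3  0.5  0.4
  0.3  0.5  0.4  0.5  0.4  0.6  0.5  0.6  0.5  0.6  0.5  0.7  0.5  0.6
  0.2 -1.1 -0.2  0.8 -0.6  0.7  1.  -0.3 -0.1  0.3 -0.8  0.6  0.8 -0.5
  0.2  0.9  0.7  0.7  2.1]
[[273.28971336 144.86421708]] [[322.38735238 179.45436273]] [[268.8740304  162.33449439]]
[[ 4.6  8.9]
 [ 8.  -5.3]
 [-5.1 -8.5]
 [-9.2  4.2]]
14.6 13.7
13.4 14.0
13.4 18.1
14.5 18.6
tool axes [[0.892, 0.329, 0.311], [0.298, -0.943, 0.146], [0.341, -0.037, -0.939]]
turn deg [  1.62280242 -10.14635526   3.4289318 ] shift cm to 45mm over foot [ 6.60845955  3.22373267 -7.12495515]
```

```bash
python3 - <<'E'
from fix import *
Tc=np.array(w["T_tool_cam"]);w2=dict(w);w2["cam_to_world"]=Tc
g=w["pixels"][:,:,:].astype(int).min(2)
for u in (268,274,280,286,292): print(u,g[216:244,u].tolist())
for v in(222,226,229,231): print(v,np.round(onplane(w2,280,v,[0,0,-.0077],[0,0,1])*1e3,1),np.round(onplane(w2,280,v,[0,0,.0043],[0,0,1])*1e3,1))
E
```

```text
[(128, 40), (136, 80), (144, 120), (153, 160)] [(405, 40), (403, 80), (401, 120), (398, 160)]
268 [149, 137, 135, 135, 136, 135, 134, 136, 142, 149, 154, 157, 158, 161, 175, 219, 246, 251, 251, 250, 246, 241, 243, 247, 247, 246, 243, 226]
274 [142, 136, 136, 136, 137, 136, 137, 139, 148, 151, 157, 158, 161, 174, 215, 245, 252, 251, 251, 250, 249, 249, 248, 247, 245, 226, 182, 168]
280 [141, 135, 138, 138, 137, 137, 140, 145, 151, 154, 157, 159, 158, 182, 236, 251, 252, 251, 250, 249, 249, 248, 248, 246, 245, 242, 236, 218]
286 [144, 138, 137, 137, 138, 139, 139, 142, 145, 148, 154, 158, 164, 183, 227, 249, 252, 251, 250, 250, 249, 249, 248, 245, 227, 180, 168, 164]
292 [181, 157, 155, 149, 137, 138, 137, 137, 140, 144, 144, 145, 150, 153, 168, 201, 241, 251, 251, 250, 250, 248, 247, 245, 244, 241, 224, 179]
222 [23.  -1.2 -7.7] [19.4 -1.2  4.3]
226 [21.2 -1.2 -7.7] [17.5 -1.2  4.3]
229 [19.9 -1.2 -7.7] [16.  -1.2  4.3]
231 [19.  -1.2 -7.7] [15.1 -1.2  4.3]
```

Call:
{"op": "carry_out", "data": {
  "steps": [
    [0.8, -5, 1.7, 2.5, 1.2, 0, 0.3],
    [1.6, -10.1, 3.4, 5, 2.5, -1.5, 0.3],
    [1.6, -10.1, 3.4, 6.1, 3.0, -4.3, 0.3],
    [1.6, -10.1, 3.4, 6.1, 3.0, -6.1, 0.3],
    [1.6, -10.1, 3.4, 6.1, 3.0, -6.1, 0.3],
    [1.6, -10.1, 3.4, 6.1, 3.0, -6.1, 0.3],
    [1.6, -10.1, 3.4, 6.1, 3.0, -6.1, 0.3]
  ]
}}

```text
time: 5.95
position: [0.5774, 0.1627, 0.134]
tool_rot: [-2.882, -0.582, -0.775]
ft_force: [-0.6, -0.2, -0.2]
grip_width: 0.465
grip_force: 15.0
```

Call:
{"op": "carry_out", "data": {
  "steps": [
    [0, 0, 0, 0.4, 0.18, -0.9, 0.3],
    [0, 0, 0, 0.8, 0.38, -1.7, 0.3],
    [0, 0, 0, 1.2, 0.55, -2.4, 0.3],
    [0, 0, 0, 1.54, 0.7, -3.05, 0.3],
    [0, 0, 0, 1.54, 0.7, -3.05, 0.3],
    [0, 0, 0, 1.54, 0.7, -3.05, 0.3]
  ]
}}

```text
time: 6.55
position: [0.5924, 0.1698, 0.1032]
tool_rot: [-2.882, -0.583, -0.774]
ft_force: [1.1, 0.1, -1.0]
grip_width: 0.465
grip_force: 15.0
```

```bash
cat > rel.py <<'E'
from fix import *
from bench import ctrl
st=ctrl.get_state();d=st["position"]-foot;M=R.from_rotvec(st["tool_rot"]).as_matrix()
print("up,y,n mm",np.round([d@up*1e3,d@y*1e3,d@n*1e3],1),"z err deg",np.degrees(np.arccos(-M[:,2]@n)).round(2),"tool x vs up deg",np.degrees(np.arctan2(M[:,0]@y,M[:,0]@up)).round(2),"F",st["ft_force"].round(1),st["joint_positions"].round(2),st["time"])
E
python3 rel.py|tail -1
```

```text
up,y,n mm [ 1.5  0.2 23. ] z err deg 0.1 tool x vs up deg 0.01 F [ 1.1  0.1 -1. ] [ 0.47  0.07 -0.77  2.13 -0.02  0.44 -1.44] 6.55
```

Call:
{"op": "carry_out", "data": {
  "steps": [
    [0, 0, 0, 0.3, 0.13, -0.56, 0.3],
    [0, 0, 0, 0.55, 0.23, -1.04, 0.3],
    [0, 0, 0, 0.7, 0.3, -1.32, 0.3],
    [0, 0, 0, 0.79, 0.33, -1.48, 0.3],
    [0, 0, 0, 0.86, 0.36, -1.61, 0.3],
    [0, 0, 0, 0.86, 0.36, -1.61, 0.3]
  ]
}}

```text
time: 7.15
position: [0.6004, 0.1734, 0.0865]
tool_rot: [-2.883, -0.584, -0.772]
ft_force: [-6.0, -2.7, 6.7]
grip_width: 0.466
grip_force: 15.0
```

```bash
python3 rel.py|tail -1
```

```text
up,y,n mm [0.8 0.4 4.2] z err deg 0.09 tool x vs up deg 0.05 F [-6.  -2.7  6.7] [ 0.43  0.12 -0.75  2.13  0.07  0.41 -1.52] 7.15
```

Contact of about 9 N on the plate at the expected height. Letting go and backing out.

Call:
{"op": "carry_out", "data": {
  "steps": [
    [0, 0, 0, 0, 0, 0.05, 0.6],
    [0, 0, 0, 0, 0, 0.05, 0.65],
    [0, 0, 0, 0, 0, 0.05, 0.65],
    [0, 0, 0, 0, 0, 0.05, 0.65],
    [0, 0, 0, -0.9, -0.4, 1.75, 0.65],
    [0, 0, 0, -2.3, -1, 4.35, 0.65],
    [0, 0, 0, -4.1, -1.7, 7.8, 0.65],
    [0, 0, 0, -5.5, -2.3, 10.4, 0.65],
    [0, 0, 0, -8.5, -3.6, 11.4, 0.65],
    [0, 0, 0, -8.5, -3.6, 11.4, 0.65],
    [0, 0, 0, -8.5, -3.6, 11.4, 0.65]
  ]
}}

```text
time: 8.25
position: [0.5153, 0.1381, 0.1999]
tool_rot: [-2.881, -0.584, -0.772]
ft_force: [-0.1, 1.0, 0.1]
grip_width: 0.651
grip_force: 0.0
```

```bash
python3 rel.py|tail -1; python3 - <<'E'
from fix import *
v,s=grab("wrist");save("w4",v)
q=proj(v,[foot+.012*n])[0];print(q,proj(v,[tip]))
x0,y0=int(q[0]-80),int(max(0,q[1]-60));print(x0,y0)
c=v["pixels"][y0:y0+120,x0:x0+160,::-1];A=cv2.resize(c,(560,420),interpolation=cv2.INTER_CUBIC)
b2,_=grab("side");save("side2",b2);a2,_=grab("scene");save("scene2",a2)
B=cv2.resize(b2["pixels"][130:210,225:305,::-1],(240,240));C=cv2.resize(b2["pixels"][270:350,285:365,::-1],(240,180))
o=np.zeros((420,800,3),np.uint8);o[:,:560]=A;o[:240,560:]=B;o[240:,560:]=C;cv2.imwrite("pics/w4c.png",o)
E
```

```text
up,y,n mm [-22.4   1.  148.5] z err deg 0.01 tool x vs up deg 0.05 F [-0.1  1.   0.1] [ 0.36 -0.3  -0.52  2.19 -0.39  0.73 -1.13] 8.25
[(128, 40), (136, 80), (144, 120), (153, 160)] [(405, 40), (403, 80), (401, 120), (398, 160)]
[282.97505515 171.19346948] [[283.15472825 175.78190627]]
202 111
```

View pics/w4c.png

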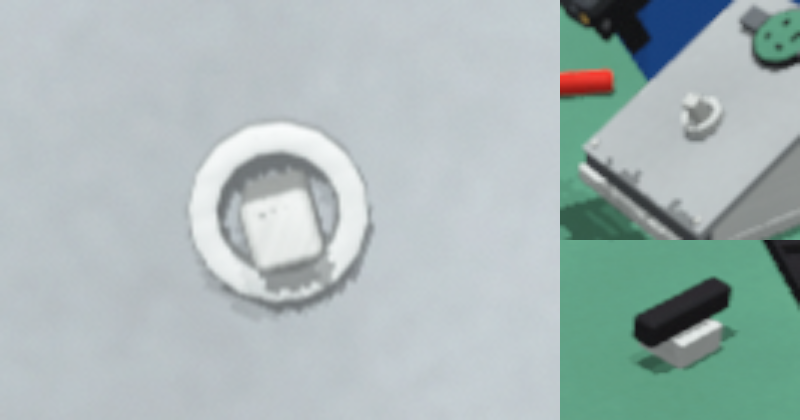

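The spacer lies flat around the spindle at crop (280,213), and the tip is within about 1 px of my prediction. The spindle is turned about 16° from the up-slope direction towards the fixture's +y. The handle is undisturbed, so I go there next.

Call:
{"op": "carry_out", "data": {
  "steps": [
    [0, 0, 0, 2, -3, 0, 0.65],
    [-3, 7, 0, 2.7, -7.5, 1, 0.65],
    [-6, 14, 0, 3.4, -12, 1, 0.65],
    [-9, 21, 0, 4, -16.5, 1, 0.65],
    [-11.7, 27.6, 0, 4.6, -21, 1, 0.65],
    [-11.7, 27.6, 0, 5.2, -26, 1, 0.65],
    [-11.7, 27.6, 0, 5.8, -31, 1, 0.65],
    [-11.7, 27.6, 0, 6.4, -36, 1, 0.65],
    [-11.7, 27.6, 0, 7, -41, 1, 0.65],
    [-11.7, 27.6, 0, 7.5, -45, 1, 0.65],
    [-11.7, 27.6, 0, 7.5, -46.5, 1, 0.65],
    [-11.7, 27.6, 0, 7.5, -46.5, 1, 0.65]
  ]
}}

```text
time: 9.6
position: [0.5894, -0.3314, 0.2093]
tool_rot: [3.08, 0.614, 0.001]
ft_force: [-0.8, 0.7, -1.0]
grip_width: 0.652
grip_force: 0.0
```

```bash
cat > hd.py <<'E'
from h import *
import sys
v,s=grab("wrist");save(sys.argv[1],v);print(s["position"],s["tool_rot"],s["joint_positions"].round(2))
print("exp top centre px",proj(v,[[.593,-.33,.06]]))
g=v["pixels"].max(2);m=(g<75).astype(np.uint8);m[238:]=0
cs,_=cv2.findContours(m,cv2.RETR_EXTERNAL,cv2.CHAIN_APPROX_NONE)
for c in cs:
    if cv2.contourArea(c)>300:
        r=cv2.minAreaRect(c);print(cv2.contourArea(c),r)
        B=np.array([onz(v,*q,.06)[:2] for q in cv2.boxPoints(r)]);print("centre",B.mean(0).round(4),[ (np.hypot(*e)*1e3).round(1) for e in np.diff(B,axis=0)],[np.degrees(np.arctan2(e[1],e[0])).round(1) for e in np.diff(B,axis=0)])
E
python3 hd.py w5
```

```text
[ 0.58944283 -0.33139444  0.2093306 ] [3.07950750e+00 6.14286860e-01 6.90450093e-04] [ 0.69  0.4  -0.29  1.39  0.11  1.37 -0.78]
exp top centre px [[281.55165755 190.8589829 ]]
1799.5 ((278.7940979003906, 185.6764678955078), (91.44304656982422, 22.089017868041992), 84.0938491821289)
centre [ 0.5952 -0.3267] [np.float64(18.1), np.float64(78.3), np.float64(19.2)] [np.float64(-61.6), np.float64(-151.3), np.float64(118.7)]
13641.5 ((485.5, 86.5), (173.0, 147.0), 90.0)
centre [ 0.7349 -0.4524] [np.float64(119.6), np.float64(140.2), np.float64(131.0)] [np.float64(-64.9), np.float64(-148.7), np.float64(113.0)]
344.5 ((396.2162170410156, 24.36737823486328), (55.28229904174805, 30.88233757019043), 79.50852966308594)
centre [ 0.7485 -0.3615] [np.float64(23.7), np.float64(41.0), np.float64(24.3)] [np.float64(-56.3), np.float64(-142.7), np.float64(123.5)]
2320.5 ((341.57012939453125, 64.0699691772461), (351.14239501953125, 53.40373611450195), 29.683137893676758)
centre [ 0.706  -0.3418] [np.float64(38.9), np.float64(278.2), np.float64(43.1)] [np.float64(-10.8), np.float64(-94.7), np.float64(177.8)]
```

View pics/w5.png

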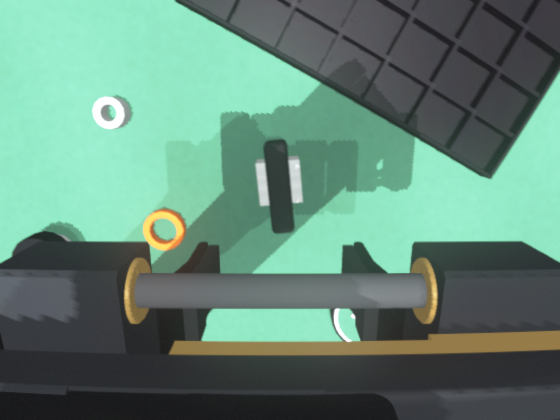

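The bar is centred at px (279,186), which is world (0.595,-0.327), with yaw 28.6°. I turn 6° and descend to grip the bar.

Call:
{"op": "carry_out", "data": {
  "steps": [
    [0, 0, 6, 0.58, 0.47, -5, 0.65],
    [0, 0, 6, 0.58, 0.47, -10, 0.65],
    [0, 0, 6, 0.58, 0.47, -14, 0.65],
    [0, 0, 6, 0.58, 0.47, -16.5, 0.65],
    [0, 0, 6, 0.58, 0.47, -17.5, 0.65],
    [0, 0, 6, 0.58, 0.47, -17.5, 0.65],
    [0, 0, 6, 0.58, 0.47, -17.5, 0.65]
  ],
  "squeeze": 40
}}

```text
time: 10.35
position: [0.5979, -0.3222, 0.0371]
tool_rot: [3.039, 0.785, 0.005]
ft_force: [-0.6, -1.4, 0.4]
grip_width: 0.647
grip_force: 0.0
```

Call:
{"op": "carry_out", "data": {
  "steps": [
    [0, 0, 0, 0, 0, 0, 0.3],
    [0, 0, 0, 0, 0, 0, 0.15],
    [0, 0, 0, 0, 0, 0, 0.1],
    [0, 0, 0, 0, 0, 0, 0.1],
    [0, 0, 0, 0, 0, 0, 0.1],
    [0, 0, 0, 0, 0, 0, 0.1],
    [0, 0, 0, 0, 0, 0, 0.1],
    [0, 0, 0, 0, 0, 0, 0.1]
  ]
}}

```text
time: 11.15
position: [0.5964, -0.3232, 0.0351]
tool_rot: [3.04, 0.783, 0.001]
ft_force: [1.5, -0.9, 1.4]
grip_width: 0.226
grip_force: 40.0
```

```bash
python3 - <<'E'
from fix import *
from bench import ctrl
st=ctrl.get_state();Rt=R.from_rotvec(st["tool_rot"]);p=st["position"];print(p,st["grip_width"],Rt.as_matrix().round(3).tolist())
t=np.radians(16);xt=up*np.cos(t)+y*np.sin(t);Rd=np.column_stack([xt,np.cross(-n,xt),-n])
print("turn",np.degrees((R.from_matrix(Rd)*Rt.inv()).as_rotvec()).round(2))
for h in(.125,.075,.046):print(h,"shift cm",((foot+h*n-p)*100).round(2))
E
```

```text
[(128, 40), (136, 80), (144, 120), (153, 160)] [(405, 40), (403, 80), (401, 120), (398, 160)]
[ 0.59638258 -0.32318905  0.03510953] 0.22639441836552582 [[0.876, 0.483, 0.001], [0.483, -0.876, -0.002], [0.0, 0.002, -1.0]]
turn [  9.32 -28.52   9.79]
0.125 shift cm [-5.21 47.25 15.56]
0.075 shift cm [-2.9  48.22 11.23]
0.046 shift cm [-1.57 48.78  8.72]
```

Call:
{"op": "carry_out", "data": {
  "steps": [
    [0, 0, 0, 0, 0, 3, 0.1],
    [0, 0, 0, 0, 0, 8, 0.1],
    [0, 0, 0, 0, 0, 13, 0.1],
    [0, 0, 0, 0, 4, 16, 0.1],
    [0, 0, 0, -0.5, 9, 16, 0.1],
    [0, 0, 0, -1, 14, 16, 0.1],
    [0, 0, 0, -1.5, 19, 16, 0.1],
    [0, 0, 0, -2, 24, 16, 0.1],
    [0, 0, 0, -2.5, 29, 16, 0.1],
    [0, 0, 0, -3, 33, 16, 0.1],
    [0, 0, 0, -3, 33, 16, 0.1],
    [0, 0, 0, -3, 33, 16, 0.1]
  ]
}}

```text
time: 12.35
position: [0.5655, 0.0087, 0.1946]
tool_rot: [3.039, 0.789, -0.001]
ft_force: [0.0, -0.9, -1.5]
grip_width: 0.226
grip_force: 40.0
```

Call:
{"op": "carry_out", "data": {
  "steps": [
    [2.3, -7, 2.4, -0.6, 3.5, 0, 0.1],
    [4.6, -14, 4.8, -1.2, 7, 0, 0.1],
    [7, -21, 7.2, -1.8, 10.5, 0, 0.1],
    [9.3, -28.5, 9.8, -2.2, 14.2, -0.4, 0.1],
    [9.3, -28.5, 9.8, -2.2, 14.2, -0.4, 0.1],
    [9.3, -28.5, 9.8, -2.2, 14.2, -0.4, 0.1],
    [9.3, -28.5, 9.8, -2.2, 14.2, -0.4, 0.1]
  ]
}}

```text
time: 13.05
position: [0.5458, 0.1477, 0.1923]
tool_rot: [-2.835, -0.997, -0.805]
ft_force: [-0.1, -0.3, -0.3]
grip_width: 0.224
grip_force: 40.0
```

```bash
python3 rel.py|tail -1; python3 - <<'E'
from h import *
v,s=grab("wrist");save("w6",v)
w2=dict(v);w2["cam_to_world"]=np.array(v["T_tool_cam"])
# predicted far(+x) end of bar top, bar ends given offset 0
for dx in(0,-.003):print(dx,proj(w2,[[.04+dx,.01,-.025],[.04+dx,-.01,-.025],[.04+dx,0,.005],[.02+dx,.02,.035],[.02+dx,-.02,.035]]).round(1).tolist())
g=v["pixels"].astype(int).max(2)
for u in(272,276,280,284,288):print(u,g[150:245:3,u].tolist())
im=cv2.resize(v["pixels"][120:270,180:380,::-1],(800,600),interpolation=cv2.INTER_CUBIC);cv2.imwrite("pics/w6c.png",im)
E
```

```text
up,y,n mm [  1.4  -2.1 125.9] z err deg 0.09 tool x vs up deg 15.91 F [-0.1 -0.3 -0.3] [ 0.35 -0.21 -0.55  2.14 -0.32  0.68 -0.92] 13.05
0 [[309.7, 192.1], [255.9, 192.1], [282.4, 178.2], [319.2, 205.2], [245.0, 205.2]]
-0.003 [[309.6, 200.0], [256.0, 200.0], [282.4, 184.8], [319.1, 210.6], [245.2, 210.6]]
272 [225, 223, 223, 221, 220, 222, 221, 223, 222, 215, 234, 253, 251, 188, 101, 76, 77, 73, 74, 76, 76, 75, 76, 74, 71, 71, 70, 69, 66, 65, 64, 63]
276 [224, 223, 223, 221, 221, 221, 221, 222, 221, 209, 247, 253, 250, 148, 107, 77, 75, 75, 73, 76, 76, 75, 75, 73, 70, 68, 69, 66, 66, 65, 62, 63]
280 [223, 222, 223, 222, 221, 220, 220, 220, 220, 215, 234, 253, 251, 182, 103, 77, 74, 73, 73, 76, 76, 73, 73, 69, 68, 71, 69, 67, 66, 65, 65, 63]
284 [222, 222, 223, 222, 222, 222, 221, 222, 223, 221, 215, 254, 252, 235, 103, 75, 75, 74, 74, 75, 76, 75, 73, 72, 71, 68, 68, 69, 66, 66, 65, 61]
288 [223, 223, 221, 222, 221, 222, 220, 222, 222, 223, 209, 248, 253, 249, 174, 76, 74, 74, 73, 75, 77, 74, 74, 71, 69, 70, 68, 66, 67, 65, 64, 64]
```

View pics/w6c.png

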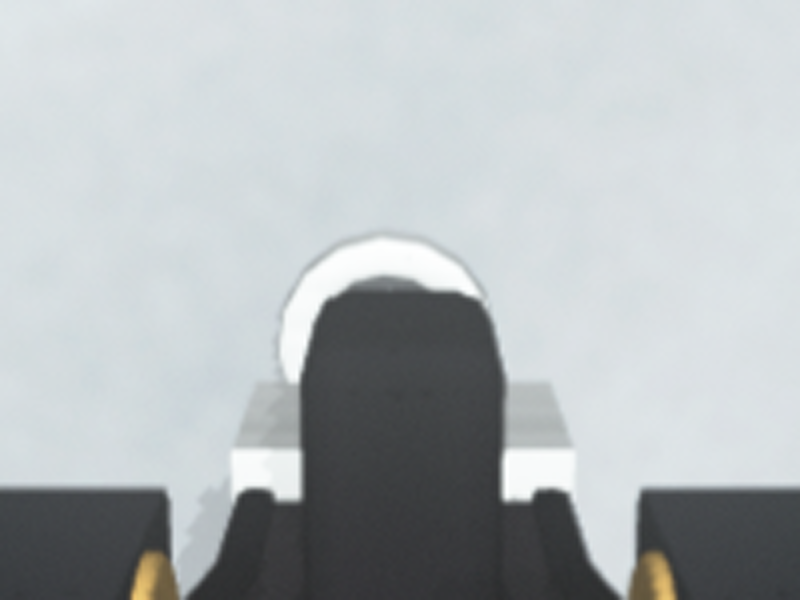

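```bash
python3 - <<'E'
from h import *
v=load("w6");w2=dict(v);w2["cam_to_world"]=np.array(v["T_tool_cam"])
for n,u,vv,z,x0 in(("hub bottom",280,215.7,.035,.02),("hub top",280,232,.005,.02),("bar end low",278,193,.005,.04),("bar end top?",280,215,-.025,.04)):
    P=onplane(w2,u,vv,[0,0,z],[0,0,1]);print(n,(P*1e3).round(1),"dx",((P[0]-x0)*1e3).round(1))
for u,vv,z in((243.7,215.7,.035),(318,215.7,.035),(238,232,.005),(323.5,232,.005)):print((onplane(w2,u,vv,[0,0,z],[0,0,1])*1e3).round(1))
# bench view w5: hub/bar edges
v=load("w5")
g=v["pixels"].astype(int).max(2)
for u in(270,274,278,282):print(u,g[130:160:1,u].tolist())
print([ (g[r,225+0:335:3]).tolist() for r in(165,195)])
print(g[215:240,286].tolist())
E
```

```text
hub bottom [14.1 -1.2 35. ] dx -5.9
hub top [14.6 -1.1  5. ] dx -5.4
bar end low [33.2 -2.   5. ] dx -6.8
bar end top? [ 31.2  -1.1 -25. ] dx -8.8
[ 14.1 -20.9  35. ]
[14.1 19.5 35. ]
[ 14.6 -20.7   5. ]
[14.6 19.2  5. ]
270 [165, 165, 166, 164, 164, 161, 154, 142, 135, 124, 92, 67, 64, 64, 66, 66, 65, 65, 66, 66, 67, 63, 64, 65, 64, 64, 63, 65, 64, 63]
274 [160, 161, 160, 160, 159, 160, 153, 137, 130, 111, 80, 65, 64, 67, 68, 72, 69, 67, 65, 67, 66, 64, 64, 64, 64, 64, 64, 64, 63, 63]
278 [160, 159, 160, 160, 160, 155, 145, 135, 127, 102, 69, 63, 65, 66, 70, 73, 77, 79, 78, 78, 75, 65, 66, 64, 63, 64, 63, 61, 63, 62]
282 [161, 159, 160, 160, 160, 159, 159, 151, 132, 101, 67, 61, 66, 68, 73, 77, 78, 80, 80, 78, 80, 78, 69, 65, 64, 63, 63, 64, 63, 62]
[[139, 137, 136, 136, 134, 134, 135, 133, 133, 133, 179, 222, 221, 195, 61, 60, 62, 61, 63, 64, 60, 115, 218, 223, 246, 156, 130, 130, 130, 133, 132, 133, 131, 140, 143, 132, 132], [135, 133, 134, 132, 134, 132, 132, 132, 132, 131, 130, 153, 214, 214, 193, 60, 61, 62, 60, 61, 61, 61, 139, 216, 216, 214, 136, 133, 133, 133, 132, 134, 135, 142, 134, 135, 139]]
[65, 64, 65, 64, 65, 65, 65, 65, 65, 66, 66, 67, 66, 69, 71, 73, 75, 103, 138, 157, 157, 157, 157, 157, 165]
```

The in-hand check shows the hub centre at tool x of about -5.6 mm and otherwise straight, so I compensate for that. First I stop just above the tip.

Call:
{"op": "carry_out", "data": {
  "steps": [
    [0, 0, 0, 0.7, 0.5, -0.8, 0.1],
    [0, 0, 0, 1.4, 0.85, -2, 0.1],
    [0, 0, 0, 2.1, 1.2, -3.3, 0.1],
    [0, 0, 0, 2.69, 1.48, -4.47, 0.1],
    [0, 0, 0, 2.69, 1.48, -4.47, 0.1],
    [0, 0, 0, 2.69, 1.48, -4.47, 0.1],
    [0, 0, 0, 2.69, 1.48, -4.47, 0.1]
  ]
}}

```text
time: 13.8
position: [0.5718, 0.1638, 0.1469]
tool_rot: [-2.833, -1.0, -0.804]
ft_force: [0.1, 0.1, -0.4]
grip_width: 0.228
grip_force: 40.0
```

```bash
python3 rel.py|tail -1
```

```text
up,y,n mm [ 4.9  2.7 71.5] z err deg 0.02 tool x vs up deg 15.99 F [ 0.1  0.1 -0.4] [ 0.36 -0.07 -0.62  2.14 -0.2   0.55 -1.02] 13.8
```

Call:
{"op": "carry_out", "data": {
  "steps": [
    [0, 0, 0, 0.11, -0.12, 0.03, 0.1],
    [0, 0, 0, 0.11, -0.12, 0.03, 0.1],
    [0, 0, 0, 0.2, -0.08, -0.14, 0.1],
    [0, 0, 0, 0.29, -0.04, -0.32, 0.1],
    [0, 0, 0, 0.38, 0, -0.49, 0.1],
    [0, 0, 0, 0.48, 0.03, -0.66, 0.1],
    [0, 0, 0, 0.48, 0.03, -0.66, 0.1]
  ]
}}

```text
time: 14.5
position: [0.5758, 0.1643, 0.1392]
tool_rot: [-2.833, -1.001, -0.802]
ft_force: [0.1, -1.1, -2.0]
grip_width: 0.223
grip_force: 40.0
```

```bash
python3 rel.py|tail -1
```

```text
up,y,n mm [ 4.4  1.5 63. ] z err deg 0.08 tool x vs up deg 16.01 F [ 0.1 -1.1 -2. ] [ 0.36 -0.05 -0.63  2.14 -0.18  0.53 -1.03] 14.5
```

The hub underside is 6 mm past the tip with no resistance, so the bore is over the spindle. Continuing down.

Call:
{"op": "carry_out", "data": {
  "steps": [
    [0, 0, 0, 0.06, 0.02, 0.03, 0.1],
    [0, 0, 0, 0.2, 0.08, -0.24, 0.1],
    [0, 0, 0, 0.34, 0.14, -0.5, 0.1],
    [0, 0, 0, 0.43, 0.18, -0.67, 0.1],
    [0, 0, 0, 0.43, 0.18, -0.67, 0.1]
  ]
}}

```text
time: 15.0
position: [0.5802, 0.1661, 0.1325]
tool_rot: [-2.833, -1.001, -0.802]
ft_force: [-0.6, -0.2, -0.7]
grip_width: 0.225
grip_force: 40.0
```

```bash
python3 rel.py|tail -1
```

```text
up,y,n mm [ 5.2  1.6 54.8] z err deg 0.07 tool x vs up deg 16.02 F [-0.6 -0.2 -0.7] [ 0.36 -0.02 -0.64  2.13 -0.15  0.51 -1.06] 15.0
```

Down the last ~8 mm to the spacer, with a slight over-push.

Call:
{"op": "carry_out", "data": {
  "steps": [
    [0, 0, 0, 0.14, 0.06, -0.26, 0.1],
    [0, 0, 0, 0.25, 0.11, -0.47, 0.1],
    [0, 0, 0, 0.34, 0.14, -0.63, 0.1],
    [0, 0, 0, 0.39, 0.16, -0.74, 0.1],
    [0, 0, 0, 0.39, 0.16, -0.74, 0.1]
  ]
}}

```text
time: 15.5
position: [0.5839, 0.1676, 0.1264]
tool_rot: [-2.834, -1.002, -0.801]
ft_force: [-12.3, -3.4, 11.1]
grip_width: 0.23
grip_force: 40.0
```

```bash
python3 rel.py|tail -1
```

```text
up,y,n mm [ 5.5  1.4 47.5] z err deg 0.1 tool x vs up deg 16.05 F [-12.3  -3.4  11.1] [ 0.36 -0.   -0.64  2.13 -0.13  0.5  -1.08] 15.5
```

Contact of 16 N along the axis with the underside about 12.4 mm off the plate: home. Releasing and retreating.

Call:
{"op": "carry_out", "data": {
  "steps": [
    [0, 0, 0, 0, 0, 0, 0.5],
    [0, 0, 0, 0, 0, 0, 0.6],
    [0, 0, 0, 0, 0, 0, 0.6],
    [0, 0, 0, 0, 0, 0, 0.6],
    [0, 0, 0, -0.7, -0.3, 1.3, 0.6],
    [0, 0, 0, -1.8, -0.8, 3.5, 0.6],
    [0, 0, 0, -3.2, -1.4, 6, 0.6],
    [0, 0, 0, -4.1, -1.7, 7.8, 0.6],
    [0, 0, 0, -5, -5, 8.5, 0.6],
    [0, 0, 0, -5, -9, 9, 0.6],
    [0, 0, 0, -5, -12, 9, 0.6],
    [0, 0, 0, -5, -12, 9, 0.6]
  ]
}}

```text
time: 16.7
position: [0.5346, 0.0428, 0.2158]
tool_rot: [-2.839, -0.991, -0.805]
ft_force: [0.3, 0.4, -0.3]
grip_width: 0.598
grip_force: 0.0
```

```bash
python3 - <<'E'
from fix import *
a2,s=grab("scene");b2,_=grab("side");print(s["position"],s["ft_force"],s["joint_positions"].round(2))
t=np.radians(16);xt=up*np.cos(t)+y*np.sin(t)
o=[]
for im,(x0,y0) in((a2,(270,120)),(b2,(215,100))):
    c=cv2.resize(im["pixels"][y0:y0+120,x0:x0+100,::-1],(400,480),interpolation=cv2.INTER_CUBIC)
    for P in (foot+.072*n+.04*xt,foot+.072*n-.04*xt,foot+.072*n): # expected bar top ends
        q=(proj(im,[P])[0]-[x0,y0])*4;cv2.circle(c,(int(q[0]),int(q[1])),4,(0,0,255),1)
    o.append(c)
cv2.imwrite("pics/fin.png",np.hstack(o))
E
```

```text
[(128, 40), (136, 80), (144, 120), (153, 160)] [(405, 40), (403, 80), (401, 120), (398, 160)]
[0.53464443 0.0428408  0.21583239] [ 0.29074962  0.39843244 -0.32325999] [ 0.39 -0.26 -0.33  2.15 -0.42  0.8  -0.62]
```

View pics/fin.png

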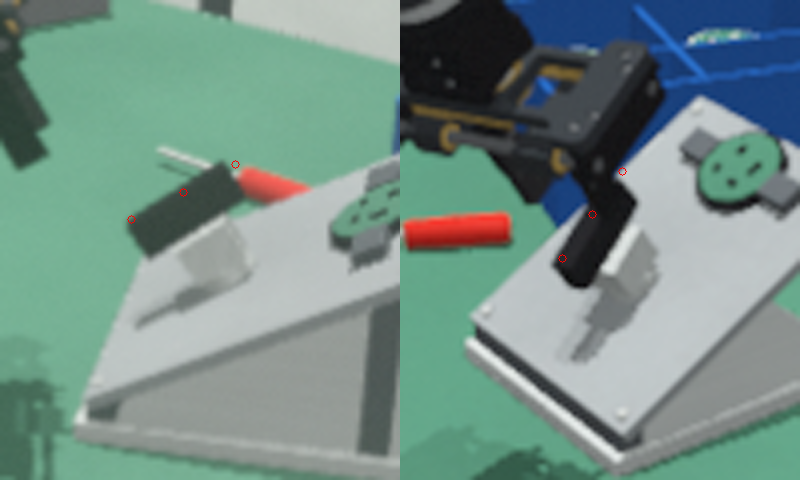

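The handle sits straight on the spindle: the bar top matches the predicted home markers at crop (183,191) and (592,214). The gripper is clear, so I hand in.

```bash
python3 -c "
from bench import ctrl
print(ctrl.close_job())"
```

```text
the job is handed in; nothing more can be done
None
```

The spacer is flat on the plate around the spindle and the T-handle is pushed home against it (underside about 12.4 mm off the plate); both are released and the job is handed in at about 17 s, with no verdict returned.

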